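# Set up the disc cutter with its guide plate and punch

### The arm

A 7-joint arm with a two-finger parallel gripper is mounted at the origin on the work surface. World frame = base frame: x ahead of the robot, y to its left, z up, the work surface at z = 0. Lengths are in m, angles in rad, forces in N, time in s.
With the tool pointing down it reaches from about 0.425 to 0.925 m from the base axis. Payload 6.8 kg.
Tool frame: the origin (TCP) lies midway between the tips of the shut fingers; the grasp point (between the pads) lies 19 mm behind it (bot.pinch_z is the distance from the TCP to the grasp point, in m); z points along the fingers, y is the line along which they close (so a half turn about z gives the same grasp; the last joint's range is limited). The gripper opens to 85 mm and grips with 20 to 120 N. Pads are 22 mm wide; open, the fingers measure 114 mm over their backs; the gripper's body (76 mm by 85 mm) begins 54 mm behind the grasp point. The pads swing forward as they close: fully open they stand 13 mm farther back than shut.
Start: joints at [1.183, 0.477, 0.022, 1.555, -0.011, 1.109, -0.083], TCP at [0.186, -0.649, 0.231] pointing down, gripper open.
Joint ranges: [-2.96, 2.96], [-0.34, 2.1], [-1.41, 1.46], [0.24, 2.44], [-1.37, 4.51], [0.17, 1.92], [-2.96, 2.96]. Speed limits (rad/s): [2.39, 2.39, 3.14, 3.14, 3.14, 3.14, 3.14].

### API

Orientations are given as a unit quaternion [w, x, y, z].
In Python, from station import bot, imaging gives the robot as it stands. The module is installed in compiled form; this text tells all that it offers.
- The arm moves only by the tool carry_out, never from a script. Its argument "targets" is a list of rows, each a list of 5 numbers: the shift along the tool's x, y, z in cm, then the turn about the tool's z in degrees, then the opening, from -1 (shut) to 1 (fully open). In form: [[x, y, z, yaw, gripper], ...]. A call has 1 to 12 rows; each row shifts and turns the commanded pose from where the row before left it, along the tool's axes as they then stand; what a row does not reach is not made up. A row lasts 1/10 s, in which the tool goes at most 50 mm and 8.59 degrees, less where a joint would pass 70% of its speed; a pose out of reach is approached as far as the arm can. A call is refused whole if a number of a shift passes 5 or a number of a turn 8.59, either way. A call with a gripper value outside its range is refused whole. The fingers move at their own pace and stop on an object; "force" is the grip in N (left out, the last holds). Time passes only in rows, so rows that do not move let the fingers close. It gives the time, the measured TCP pose, the force, the opening and the grip force at its end, in the units of the state.
- bot.get_obs(): the state, without advancing time (a new reading comes with each control period).
- imaging.read_camera(name): name is "side" or "top" or "wrist"; returns the picture (384x512x3 uint8, red, green, blue); there is no depth.
- imaging.calibration(name): a dict with "fx", "fy", "cx", "cy" (pixels), "extrinsics" (4x4, takes a point from world to camera coordinates). Camera axes: x right, y up, looking along -z (the intrinsics and any distortion apply to the point x, -y, -z); pixel columns grow to the right and rows downward; lengths in m; the calibration is good to about 2 mm. A picture is of the moment at which its call begins: read the wrist's pose just before it. calibration takes no time and is no camera call; for the wrist camera it gives the pose at the moment of the call.
- bot.hand_in(): hands the job in; it is judged then, once.
The state is a dict: "t": time; "q": joint angles; "joint_vel": joint speeds; "joint_torque": joint torques, N m; "eef_pos": TCP position; "tool_rot": TCP orientation; "contact_force": force on the tool from outside, world axes, zero at the start; "torque": the same for the moment, N m; "gripper_width": opening from 0.0 (shut) to 1.0 (fully open); "grasp_force": force on a finger pad.
Only numpy, scipy, OpenCV 4.12 (cv2) and the standard library are available. Lean on these libraries where they do the work, as an engineer would, in place of code of your own. Each camera call takes 0.05 s, during which the arm holds its last target. There are 200 camera calls.

### The job

Set up the disc cutter: lower the guide plate by its eye (the hole at the yellow-striped end) over the post of the steel die block so that it lies flat on the block between the two cheeks, its other hole over the die hole. Then take the brass-gripped punch from the stand and lower it through the guide plate into the die until its collar sits on the plate. Do not let either part drop, and leave the other punches and everything else on the bench in place.

Things in the scene. Friction and masses are not known exactly. Their poses are not given: they have to be found in the camera images.
- block: die block of the disc cutter: dark steel, fixed, 160 x 74 x 30 mm (x, y, z). Origin at the centre of its underside, x along its length, z up. Post at x = -50 mm (the end nearer the robot), die hole at x = +50 mm. Beside the die hole, centred at y = +-29.5 mm, stand two cheeks (x from 37 to 63 mm, 10 mm high, flared outwards) that leave 3 mm either side of the guide plate
- post_foot (a point): foot of the block's bright steel post, at the level of the block's top (30 mm above the bench). The post is 12 mm in diameter and 45 mm high, its last 8 mm tapering to 5 mm; axes as the block's
- die_hole (a point): centre of the mouth of the die hole in the block's top (30 mm above the bench); the hole is 16 mm in diameter and goes right through the block; axes as the block's
- guide: loose guide plate, aluminium, 130 x 44 x 10 mm (x, y, z), 0.3 kg, flat on the bench at the start. Red grip block on its middle: 24 mm along x, 20 mm along y, 10 to 42 mm above the underside. Two 16 mm through holes: eye at x = -50 mm, beside which a yellow stripe is painted across the plate's end, punch hole at x = +50 mm. Origin at the centre of the underside, z up
- guide_eye (a point): centre of the guide plate's eye (the hole that goes over the post), at its underside
- guide_hole (a point): centre of the guide plate's punch hole, at its underside
- stand: punch stand: fixed dark wooden block 150 x 52 x 40 mm with three 18 mm through holes along its x at -46, 0 and +46 mm, each holding an upright punch, its collar resting on the stand's top (40 mm above the bench). Origin at the centre of its underside. It stands on one side of the die block, the guide plate on the other
- punch: punch with a steel shank 12 mm in diameter (36 mm long, foot tapered), a collar 24 mm in diameter (36 to 40 mm above the foot) and a round brass grip 20 mm in diameter (40 to 78 mm above the foot). Origin at the centre of the foot, z up the punch. This is the wanted one; about 0.11 kg; it starts in any of the stand's three holes, its foot 4 mm above the bench
- punch_blue: punch with a steel shank 10 mm in diameter (36 mm long, foot tapered), a collar 24 mm in diameter (36 to 40 mm above the foot) and a round blue grip 20 mm in diameter (40 to 78 mm above the foot). Origin at the centre of the foot, z up the punch. Not wanted: leave it in the stand
- punch_black: punch with a steel shank 8 mm in diameter (36 mm long, foot tapered), a collar 24 mm in diameter (36 to 40 mm above the foot) and a round black grip 20 mm in diameter (40 to 78 mm above the foot). Origin at the centre of the foot, z up the punch. Not wanted: leave it in the stand
- mandrel: ring mandrel on its foot, fixed to the bench between the die block and one of its neighbours: foot 56 mm in diameter and 16 mm high, with an upright tapered steel stick (25 to 16 mm in diameter) up to 180 mm above the bench. Origin at the centre of its underside
- oil: loose amber oil bottle, 46 mm in diameter and 130 mm tall, standing between the die block and its other neighbour. Origin at the centre of its underside
- hammer: loose hammer 240 mm long lying beyond the die block, under 40 mm high; origin near the middle of its underside, x along the handle towards the head
- brick: loose soldering brick, 90 x 130 x 30 mm, pale, with a small dark steel block on it (up to 44 mm high). Origin at the centre of its underside
- file: loose file with a wooden handle lying between the robot and the die block, 220 mm long, 18 mm high, x along it from handle to tip; origin on its underside where the handle meets the blade
- tin: loose round aluminium tin, 64 mm in diameter and 32 mm high. Origin at the centre of its underside
There are look-alikes about, which are no part of the job. What is shaped like the punch but green or turquoise is not meant.

How it is judged:
By the outcome, as a careful person would: the job done as asked, in the order asked, and still so for the second after the job is handed in, with the robot touching nothing.
It also fails if it takes over 64 s, if anything falls off the work surface, if the arm or the gripper's body presses on something with over 40 N, if the wrist force passes 120 N, or if a joint passes its speed limit or range.

## Working session

There is one attempt and no reset: what is moved stays moved. The work goes in short steps, Python scripts to look and compute and a tool call to move; the robot and the scene stay as the last step left them, time stands still between calls to the robot, and variables do not carry over. Pictures are saved under pics/ and viewed, at most 10 in all, crops included, and the job is handed in when it is done.

Besides the shell and the picture viewer there is one more tool, called by a JSON object that holds its "method" and its "body". carry_out: Moves the arm, as the interface text tells. Its arguments: {"type":"object","properties":{"targets":{"type":"array"},"force":{"type":"number"}},"required":["targets"]}

```bash
mkdir -p pics
python3 - <<'E'
from station import bot, imaging
import cv2,numpy as np
o=bot.get_obs();print(o['t'],o['eef_pos'],o['tool_rot'],o['gripper_width'],bot.pinch_z)
for n in ('top','side'):
    im=imaging.read_camera(n);np.save(f'{n}0.npy',im)
    cv2.imwrite(f'pics/{n}0.png',cv2.resize(im[:,:,::-1],(800,600),interpolation=cv2.INTER_CUBIC))
    c=imaging.calibration(n);print(n,c)
E
```

```text
0.0 [ 0.18621922 -0.64818998  0.23032402] [-8.82334089e-04  9.90228746e-01  1.39449677e-01 -2.01194282e-04] 0.9975389715839114 0.0187
top {'fx': 475.5709462299575, 'fy': 475.5709462299575, 'cx': 252.33093504856842, 'cy': 196.93597438005042, 'extrinsics': array([[-0.02545944, -0.99946177, -0.02068807, -0.0052897 ],
       [ 0.98225271, -0.02885724,  0.18532908, -0.56023778],
       [-0.18582633, -0.01560254,  0.98245872, -1.22388234],
       [ 0.        ,  0.        ,  0.        ,  1.        ]])}
side {'fx': 420.4857226730182, 'fy': 420.4857226730182, 'cx': 249.86224118639961, 'cy': 188.48435225888372, 'extrinsics': array([[ 0.94634441, -0.32308913,  0.00675895, -0.54111159],
       [ 0.16708   ,  0.50707454,  0.84555289, -0.11702998],
       [-0.27661624, -0.79905496,  0.53384888, -1.08492076],
       [ 0.        ,  0.        ,  0.        ,  1.        ]])}
```

View pics/top0.png

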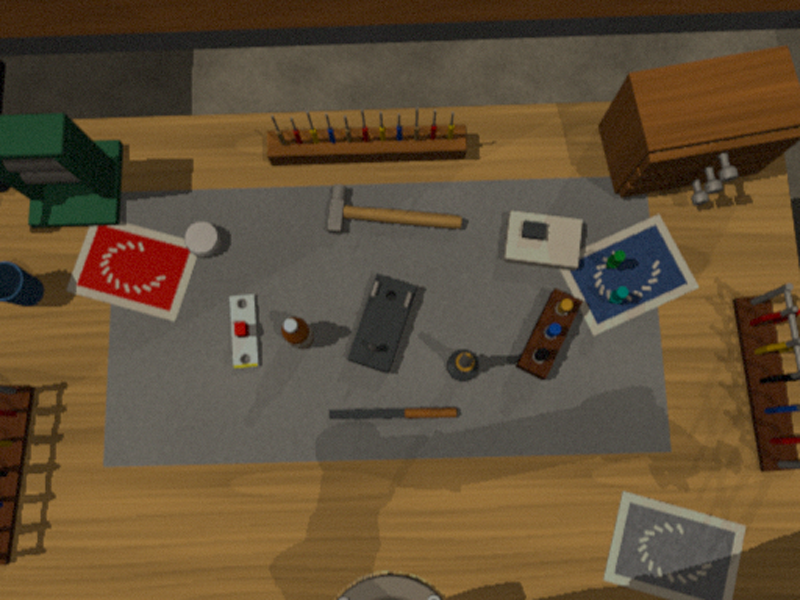

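View pics/side0.png

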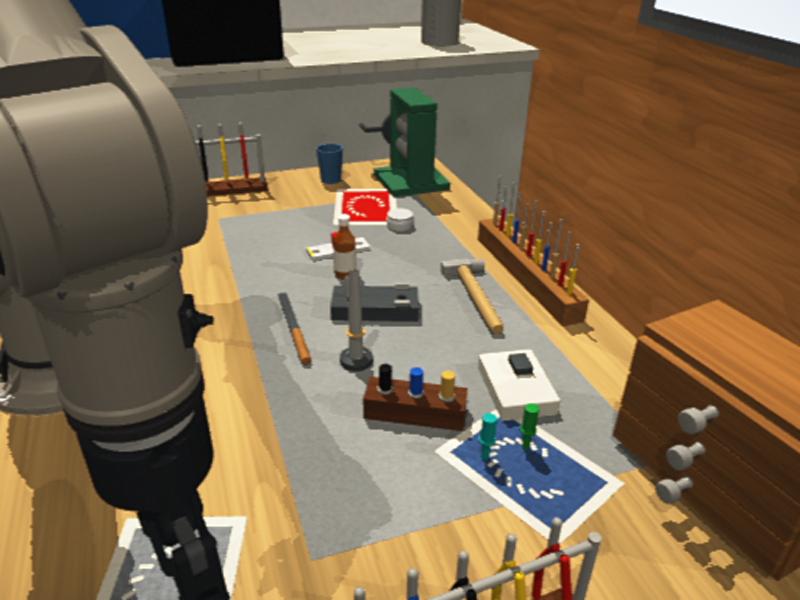

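The top view (800x600) shows the guide plate at (243,330): red grip at (241,328), yellow stripe at its near end (245,365). The block is at (385,322), with the post at about (380,347) and the die hole at (391,295).
The punch candidates are brass (567,306), blue (554,330) and black (541,354) in the stand, plus green (617,258) and turquoise (621,295) on the card. Brass in the stand fits the description. The bottle is at (296,332) and the mandrel at (463,362).

```bash
cat > h.py <<'E'
from station import bot, imaging
import cv2,numpy as np
from scipy.spatial.transform import Rotation as R
def ray(c,u,v):
    E=c['extrinsics'];r=E[:3,:3];o=-r.T@E[:3,3]
    d=r.T@np.array([(u-c['cx'])/c['fx'],-(v-c['cy'])/c['fy'],-1.]);return o,d
def onz(c,u,v,z):
    o,d=ray(c,u,v);return o+d*(z-o[2])/d[2]
def tri(c1,p1,c2,p2):
    o1,d1=ray(c1,*p1);o2,d2=ray(c2,*p2)
    s=np.linalg.lstsq(np.c_[d1,-d2],o2-o1,rcond=None)[0]
    a,b=o1+d1*s[0],o2+d2*s[1];return (a+b)/2,np.linalg.norm(a-b)
def blobs(im,lo,hi,box=None,amin=8):
    h=cv2.cvtColor(im,cv2.COLOR_RGB2HSV);m=cv2.inRange(h,lo,hi)
    if box: k=np.zeros_like(m);x0,y0,x1,y1=box;k[y0:y1,x0:x1]=255;m&=k
    n,l,s,ce=cv2.connectedComponentsWithStats(m)
    return [(s[i,4],ce[i].round(1),s[i,:4],l==i) for i in range(1,n) if s[i,4]>=amin]
def pose():
    o=bot.get_obs();q=o['tool_rot'];r=R.from_quat([q[1],q[2],q[3],q[0]]);return o,r
E
python3 - <<'E'
from h import *
t=np.load('top0.npy');s=np.load('side0.npy');ct=imaging.calibration('top');cs=imaging.calibration('side')
def show(nm,im,c,lo,hi,box,z):
    for a,ce,bb,m in blobs(im,lo,hi,box):
        ys,xs=np.nonzero(m);r=cv2.minAreaRect(np.c_[xs,ys].astype(np.float32))
        P=[onz(c,*p,z)[:2].round(4).tolist() for p in cv2.boxPoints(r)]
        print(nm,a,ce,'ctr',onz(c,*r[0],z).round(4),P)
show('red',t,ct,(0,150,80),(8,255,255),(140,195,170,225),.042)
show('red_hi',t,ct,(172,150,80),(180,255,255),(140,195,170,225),.042)
show('yel',t,ct,(20,120,80),(35,255,255),(140,220,172,240),.01)
show('plate',t,ct,(0,0,110),(180,60,255),(140,180,172,240),.01)
show('block',t,ct,(0,0,0),(180,80,62),(215,165,280,245),.03)
show('brass',t,ct,(12,120,110),(28,255,255),(350,185,372,206),.082)
show('brass_s',s,cs,(12,120,90),(28,255,255),(278,232,296,260),.082)
show('red_s',s,cs,(0,150,80),(8,255,255),(200,140,230,170),.042)
for n,im,b in (('blk',t,(215,165,280,245)),('gui',t,(135,175,210,245)),('std',t,(320,175,420,250))):
    cv2.imwrite(f'pics/{n}.png',im[b[1]:b[3],b[0]:b[2],::-1])
A=[cv2.resize(cv2.imread(f'pics/{n}.png'),(400 if n=='std' else 380,300),interpolation=cv2.INTER_CUBIC) for n in('blk','std')]
cv2.imwrite('pics/crops.png',np.hstack(A))
E
```

```text
red 59 [153.  209.9] ctr [0.5338 0.2489 0.042 ] [[0.545, 0.2572], [0.5445, 0.2409], [0.5226, 0.2406], [0.5231, 0.2569]]
yel 30 [156.7 233.9] ctr [0.4721 0.2443 0.01  ] [[0.4754, 0.2637], [0.4743, 0.2251], [0.4688, 0.225], [0.4698, 0.2636]]
plate 529 [155.1 209.7] ctr [0.5381 0.25   0.01  ] [[0.6008, 0.277], [0.6019, 0.2312], [0.4765, 0.2235], [0.4754, 0.2685]]
block 1843 [246.7 207.9] ctr [ 0.5363 -0.0049  0.03  ] [[0.4762, 0.0649], [0.6304, 0.0093], [0.5973, -0.0759], [0.4447, -0.0188]]
block 60 [218.4 212. ] ctr [0.5237 0.07   0.03  ] [[0.5364, 0.0822], [0.5357, 0.0576], [0.511, 0.058], [0.5117, 0.0824]]
brass 41 [362.3 194.4] ctr [ 0.5526 -0.3082  0.082 ] [[0.5487, -0.2968], [0.5644, -0.3056], [0.5565, -0.3197], [0.5408, -0.3108]]
brass_s 146 [286.1 245.9] ctr [ 0.5419 -0.332   0.082 ] [[0.5428, -0.3011], [0.5643, -0.3082], [0.5411, -0.3614], [0.5207, -0.3546]]
red_s 12 [226.5 140.5] ctr [0.5868 0.2963 0.042 ] [[0.5797, 0.3029], [0.5962, 0.2975], [0.594, 0.2898], [0.5775, 0.2952]]
red_s 16 [213.5 151. ] ctr [0.5212 0.231  0.042 ] [[0.5055, 0.2107], [0.5294, 0.2638], [0.5373, 0.2519], [0.5132, 0.1994]]
```

View pics/crops.png

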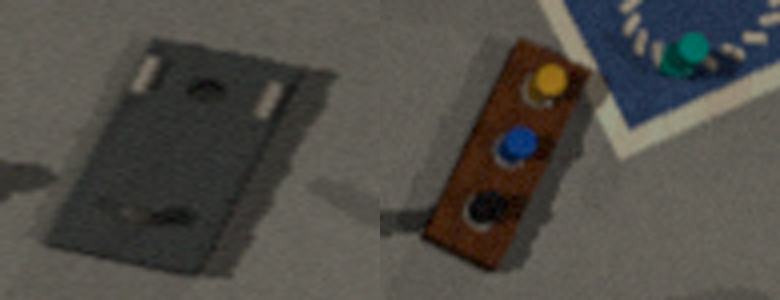

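Crop: the brass grip at (549,80) in the stand's far hole is the one wanted. Blue and black are beside it, and turquoise is out on the card. The post's shadow and the die hole are visible on the block.

```bash
cat >> h.py <<'E'
def go(p,head=None):
    """print tool-frame shift cm to world TCP p and yaw to put tool x at heading (deg)"""
    o,r=pose();d=r.inv().apply(np.array(p)-o['eef_pos'])*100
    x=r.apply([1,0,0]);h=np.degrees(np.arctan2(x[1],x[0]))
    print('t',round(o['t'],2),'tcp',o['eef_pos'].round(4),'head',h.round(2),'tilt',r.apply([0,0,1]).round(4)[:2],'shift',d.round(2), 'yaw',None if head is None else round(h-head,2))
E
python3 - <<'E'
from h import *
c=imaging.calibration('wrist');o,r=pose();E=c['extrinsics'];C=-E[:3,:3].T@E[:3,3]
print('cam in tool',r.inv().apply(C-o['eef_pos']).round(4),'look',r.inv().apply(-E[2,:3]).round(3),'right',r.inv().apply(E[0,:3]).round(3),c['fx'])
go((.45,-.28,.29),0); go((.45,-.02,.29)); go((.50,.25,.29),0)
E
```

```text
cam in tool [ 0.0819  0.0013 -0.1438] look [-0.318  0.001  0.948] right [-0.     1.    -0.002] 312.9677527870293
t 0.1 tcp [ 0.1862 -0.6482  0.2304] head 16.03 tilt [-0.0006  0.0015] shift [ 35.52 -28.12  -5.92] yaw 16.03
t 0.1 tcp [ 0.1862 -0.6482  0.2304] head 16.03 tilt [-0.0006  0.0015] shift [ 42.7  -53.1   -5.88] yaw None
t 0.1 tcp [ 0.1862 -0.6482  0.2304] head 16.03 tilt [-0.0006  0.0015] shift [ 54.96 -77.67  -5.84] yaw 16.03
```

{"method": "carry_out", "body": {"targets": [[4.6, -2.4, -0.6, 0, 1], [4.6, -2.4, -0.6, 0, 1], [4.6, -2.4, -0.6, 0, 1], [4.6, -2.4, -0.6, 0, 1], [4.6, -2.4, -0.6, 0, 1], [4.6, -2.4, -0.6, 0, 1], [4.6, -2.4, -0.6, 0, 1], [4.6, -2.4, -0.6, 0, 1], [4.6, -2.4, -0.6, 0, 1], [4.6, -2.4, -0.6, 0, 1], [0, 0, 0, 8, 1], [0, 0, 0, 8, 1]]}}

```text
t: 1.3
eef_pos: [0.5476, -0.304, 0.2883]
tool_rot: [-0.0, 1.0, -0.0, -0.0]
contact_force: [-0.9, -0.5, -0.6]
gripper_width: 0.999
grasp_force: 0.0
```

{"method": "carry_out", "body": {"targets": [[0, 0, 0, 0, 1], [0, 0, 0, 0, 1], [0, 0, 0, 0, 1]]}}

```text
t: 1.6
eef_pos: [0.5459, -0.3066, 0.2886]
tool_rot: [-0.0, 1.0, 0.001, -0.0]
contact_force: [0.3, -0.5, -0.1]
gripper_width: 0.998
grasp_force: 0.0
```

Run:
```python
from h import *
go((.58,0,.29),0)
c=imaging.calibration('wrist');im=imaging.read_camera('wrist');np.save('w1.npy',im)
import pickle;pickle.dump(c,open('w1.pkl','wb'))
cv2.imwrite('pics/w1.png',im[:,:,::-1])
for a,ce,bb,m in blobs(im,(12,120,90),(28,255,255),None,60): print(a,ce,bb,onz(c,*ce,.082).round(4))
```

```text
t 1.6 tcp [ 0.5459 -0.3066  0.2886] head 0.15 tilt [-0.0003  0.0001] shift [  3.49 -30.66  -0.14] yaw 0.15
284 [92.2  2.5] [56  0 58  8] [ 0.704  -0.1496  0.082 ]
21518 [441.2 144.4] [370   0 142 319] [ 0.5643 -0.5201  0.082 ]
87 [479.2 125. ] [476 117   9  17] [ 0.5859 -0.558   0.082 ]
302 [257.1 153.4] [248 141  20  23] [ 0.5536 -0.3126  0.082 ]
180 [125.2 215.6] [111 207  25  23] [ 0.4766 -0.1529  0.082 ]
301 [116.2 255.1] [ 97 250  37  10] [ 0.4221 -0.1346  0.082 ]
223 [507.2 276. ] [502 260  10  33] [ 0.3919 -0.6395  0.082 ]
2334 [ 42.  305.5] [  0 293 105  46] [ 0.3449 -0.0241  0.082 ]
11169 [242.7 322.2] [146 293 216  77] [ 0.3175 -0.2942  0.082 ]
369 [503.1 311.6] [494 293  18  36] [ 0.3356 -0.6486  0.082 ]
98 [ 81.6 377. ] [ 68 373  24   8] [ 0.2177 -0.0555  0.082 ]
212 [425.2 379.4] [412 374  29  10] [ 0.2133 -0.5642  0.082 ]
```

View pics/w1.png

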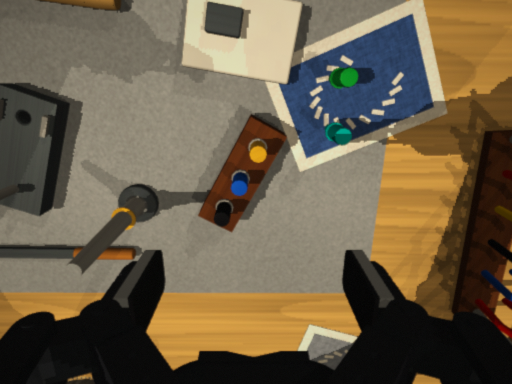

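The wrist view shows the brass grip top at (258,151), blue at (240,183), black at (223,210) and the mandrel at (138,203). The stand is tilted in the picture. Next, over the block.

{"method": "carry_out", "body": {"targets": [[0.5, -4.4, 0, 0, 1], [0.5, -4.4, 0, 0, 1], [0.5, -4.4, 0, 0, 1], [0.5, -4.4, 0, 0, 1], [0.5, -4.4, 0, 0, 1], [0.5, -4.4, 0, 0, 1], [0.5, -4.4, 0, 0, 1], [0, 0, 0, 0, 1], [0, 0, 0, 0, 1], [0, 0, 0, 0, 1]]}}

```text
t: 2.65
eef_pos: [0.581, -0.0001, 0.2886]
tool_rot: [0.0, 1.0, -0.0, -0.0]
contact_force: [0.1, -0.9, 0.0]
gripper_width: 1.002
grasp_force: 0.0
```

Run:
```python
from h import *
go((.58,.25,.29),1.5)
c=imaging.calibration('wrist');im=imaging.read_camera('wrist');np.save('w2.npy',im)
import pickle;pickle.dump(c,open('w2.pkl','wb'))
cv2.imwrite('pics/w2.png',cv2.resize(im[0:290,60:446,::-1],None,fx=2,fy=2,interpolation=cv2.INTER_CUBIC))
```

```text
t 2.65 tcp [ 5.810e-01 -1.000e-04  2.886e-01] head -0.06 tilt [-0.0002 -0.0009] shift [ -0.12 -25.01  -0.16] yaw -1.56
```

View pics/w2.png

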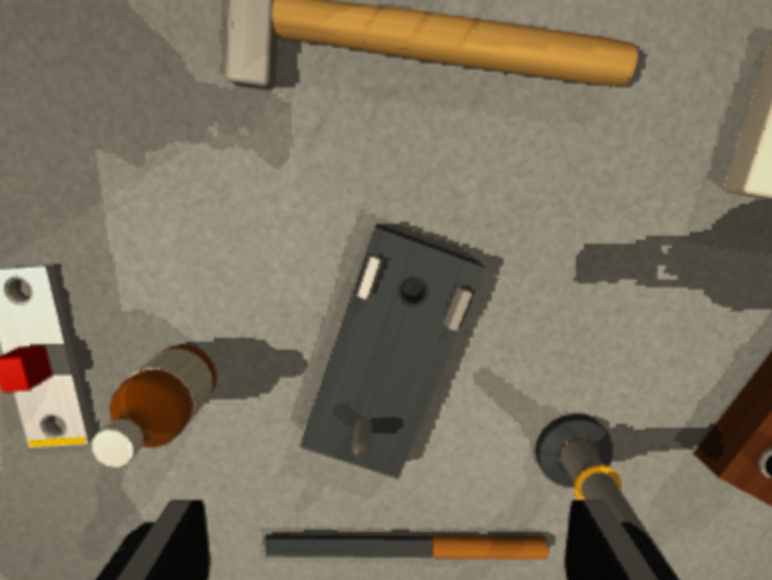

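The picture (2x, offset 60 px) shows:
- Block-top corners at (377,227), (484,265), (398,478) and (302,445).
- Die hole at (413,290), with the cheeks either side of it.
- Post foot at about (363,424), tip at about (359,450).
- Guide holes at (17,290) and (52,427), bottle at (150,405), mandrel at (575,450).

Run:
```python
from h import *
import pickle
c=pickle.load(open('w2.pkl','rb'))
f=lambda u,v,z:onz(c,60+u/2,v/2,z).round(4)
K=[f(*p,.03) for p in((377,227),(484,265),(398,478),(302,445))];print('corners',K,'ctr',np.mean(K,0))
ax=(K[0]+K[1]-K[2]-K[3])/2;print('len',np.linalg.norm(ax),'yaw',np.degrees(np.arctan2(ax[1],ax[0])), 'w',np.linalg.norm(K[0]-K[1]),np.linalg.norm(K[3]-K[2]))
print('die',f(413,290,.03),'postfoot',f(363,424,.03),'posttop',f(359,452,.075))
print('ghole',f(17,290,.01),'geye',f(52,427,.01),'red top',f(8,372,.042))
im=np.load('w2.npy')
g=cv2.cvtColor(im,cv2.COLOR_RGB2GRAY);
for a,ce,bb,m in blobs(im,(0,0,0),(180,255,32),(258,136,276,154),20): print(a,ce,bb,onz(c,*ce,.03).round(4))
for n in ('bottle',): print(f(185,375,.05),'mandrel',f(575,450,.016))
```

```text
corners [array([0.6285, 0.0038, 0.03  ]), array([ 0.6047, -0.0645,  0.03  ]), array([ 0.4531, -0.0101,  0.03  ]), array([0.4791, 0.0575, 0.03  ])] ctr [ 0.54135  -0.003325  0.03    ]
len 0.15991138952557443 yaw -19.755051116030163 w 0.07232793374623664 0.07242761904135743
die [ 0.5887 -0.0193  0.03  ] postfoot [0.495  0.0144 0.03  ] posttop [0.4948 0.0154 0.075 ]
ghole [0.5855 0.2486 0.01  ] geye [0.4848 0.2421 0.01  ] red top [0.5373 0.2458 0.042 ]
34 [266.5 148.1] [261 145  11   6] [ 0.5846 -0.0193  0.03  ]
[0.5376 0.1275 0.05  ] mandrel [ 0.4682 -0.1396  0.016 ]
```

{"method": "carry_out", "body": {"targets": [[0, -4.2, 0, 0, 1], [0, -4.2, 0, 0, 1], [0, -4.2, 0, 0, 1], [0, -4.2, 0, 0, 1], [0, -4.2, 0, 0, 1], [0, -4.0, 0, 0, 1], [0, 0, 0, -1.5, 1], [0, 0, 0, 0, 1], [0, 0, 0, 0, 1]]}}

```text
t: 3.6
eef_pos: [0.5818, 0.2491, 0.2885]
tool_rot: [0.001, 1.0, 0.011, 0.0]
contact_force: [0.2, 0.3, -0.1]
gripper_width: 1.001
grasp_force: 0.0
```

Run:
```python
from h import *
go((.536,.249,.29),1.5)
c=imaging.calibration('wrist');im=imaging.read_camera('wrist');np.save('w3.npy',im)
import pickle;pickle.dump(c,open('w3.pkl','wb'))
cv2.imwrite('pics/w3.png',cv2.resize(im[60:300,120:390,::-1],None,fx=2.4,fy=2.4,interpolation=cv2.INTER_CUBIC))
for nm,lo,hi,z in(('red',(0,170,120),(8,255,255),.042),('yel',(20,120,80),(35,255,255),.01)):
  for a,ce,bb,m in blobs(im,lo,hi,(120,60,390,290),30):
    ys,xs=np.nonzero(m);r=cv2.minAreaRect(np.c_[xs,ys].astype(np.float32))
    print(nm,a,ce,onz(c,*ce,z).round(4),[onz(c,*p,z)[:2].round(4).tolist() for p in cv2.boxPoints(r)])
```

```text
t 3.6 tcp [0.5818 0.2491 0.2885] head 1.32 tilt [ 0.0001 -0.0014] shift [-4.58 -0.1  -0.15] yaw -0.18
red 3815 [145.   97.7] [0.646 0.378 0.042] [[0.6872, 0.4032], [0.6887, 0.3386], [0.5872, 0.3443], [0.5856, 0.4146]]
red 242 [254.3 186.9] [0.5365 0.2446 0.042 ] [[0.5471, 0.2543], [0.5475, 0.2361], [0.5254, 0.2355], [0.525, 0.254]]
yel 107 [256.  221.1] [0.4731 0.2404 0.01  ] [[0.4744, 0.2613], [0.4776, 0.22], [0.472, 0.2195], [0.4687, 0.2609]]
```

View pics/w3.png

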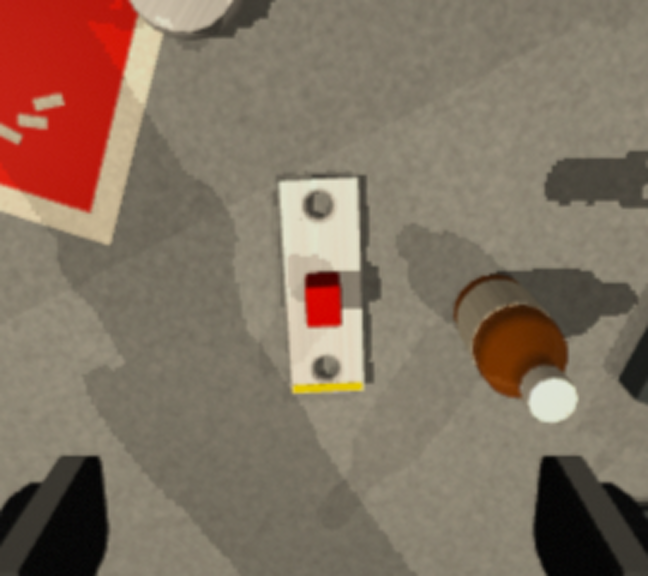

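The guide holes are at (320,205) and (326,367) in the 2.4x crop, with the yellow stripe at (328,388) and corners (279,182), (359,178), (364,388) and (293,391). The path down is clear; the bottle is 12 cm away.

Run:
```python
from h import *
import pickle
c=pickle.load(open('w3.pkl','rb'))
f=lambda u,v,z:onz(c,120+u/2.4,60+v/2.4,z)[:2]
h,e=f(320,205,.01),f(326,367,.01);print(h,e,(h+e)/2,np.linalg.norm(h-e),np.degrees(np.arctan2(*(h-e)[::-1])))
K=np.array([f(*p,.01) for p in((279,182),(359,178),(364,388),(293,391))]);print(K.round(4),K.mean(0))
m=((h+e)/2+K.mean(0))/2;
go((m[0],m[1],.012),2.9)
```

```text
[0.58534463 0.24686419] [0.48616353 0.24096714] [0.53575408 0.24391566] 0.09935625621963969 3.402656345831586
[[0.5978 0.2701]
 [0.6011 0.2254]
 [0.4727 0.2173]
 [0.4698 0.2609]] [0.53533761 0.24341278]
t 3.65 tcp [0.5818 0.249  0.2886] head 1.3 tilt [ 0.0002 -0.0013] shift [-4.64  0.39 27.66] yaw -1.6
```

{"method": "carry_out", "body": {"targets": [[-2.3, 0.2, 4, 0, 1], [-2.3, 0.2, 4, 0, 1], [0, 0, 0, -2.4, 1], [0, 0, 4, 0, 1], [0, 0, 4, 0, 1], [0, 0, 4, 0, 1], [0, 0, 3, 0, 1], [0, 0, 0, 0, 1], [0, 0, 0, 0, 1]]}}

```text
t: 4.55
eef_pos: [0.5357, 0.2454, 0.0593]
tool_rot: [0.0, 0.999, 0.033, -0.0]
contact_force: [-0.0, 0.9, 0.7]
gripper_width: 1.004
grasp_force: 0.0
```

Run:
```python
from h import *
go((.5355,.2437,.015),3.7)
```

```text
t 4.55 tcp [0.5357 0.2454 0.0593] head 3.82 tilt [-0.     -0.0005] shift [-0.03  0.16  4.43] yaw 0.12
```

{"method": "carry_out", "body": {"targets": [[0, 0.2, 1.5, 0, 1], [0, 0, 1.5, 0, 1], [0, 0, 1.4, 0, 1], [0, 0, 0, 0, 1], [0, 0, 0, 0, 0.2], [0, 0, 0, 0, -0.2], [0, 0, 0, 0, -1], [0, 0, 0, 0, -1], [0, 0, 0, 0, -1], [0, 0, 0, 0, -1], [0, 0, 0, 0, -1], [0, 0, 0, 0, -1]], "force": 60}}

```text
t: 5.75
eef_pos: [0.5356, 0.2451, 0.0154]
tool_rot: [-0.0, 0.999, 0.034, 0.001]
contact_force: [-1.1, 0.9, 5.4]
gripper_width: 0.223
grasp_force: 60.0
```

{"method": "carry_out", "body": {"targets": [[0, 0, -0.5, 0, -1], [0, 0, -1.5, 0, -1], [0, 0, -3, 0, -1], [0, 0, -3, 0, -1], [0, 0, -3, 0, -1], [0, 0, -3, 0, -1], [0, 0, -3, 0, -1], [0, 0, -3, 0, -1], [0, 0, -1, 0, -1], [0, 0, 0, 0, -1], [0, 0, 0, 0, -1]]}}

```text
t: 6.85
eef_pos: [0.5343, 0.2438, 0.2234]
tool_rot: [0.001, 0.999, 0.034, -0.001]
contact_force: [0.0, -0.8, -3.8]
gripper_width: 0.222
grasp_force: 59.1
```

Run:
```python
from h import *
go((.5413,-.0033,.225),-19.7)
c=imaging.calibration('wrist');im=imaging.read_camera('wrist');np.save('w4.npy',im)
import pickle;pickle.dump(c,open('w4.pkl','wb'))
cv2.imwrite('pics/w4.png',cv2.resize(im[100:384,120:390,::-1],None,fx=2,fy=2,interpolation=cv2.INTER_CUBIC))
```

```text
t 6.85 tcp [0.5343 0.2438 0.2234] head 3.92 tilt [-0.0019 -0.0013] shift [-0.99 24.7  -0.13] yaw 23.62
```

View pics/w4.png

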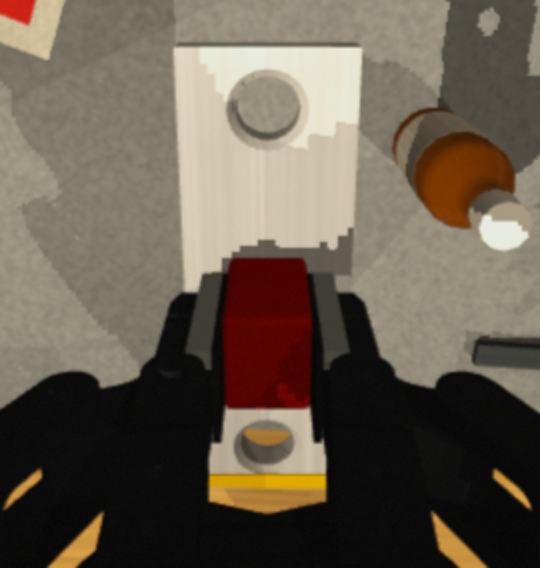

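Picture (2x, offset (120,100)): the plate is held level, with the punch-hole rim at (267,109) and the eye rim at (265,443). Now the hole offsets from the TCP.

Run:
```python
from h import *
import pickle
c=pickle.load(open('w4.pkl','rb'));o,r=pose()
zt=o['eef_pos'][2]-.0054
f=lambda u,v:r.inv().apply(onz(c,120+u/2,100+v/2,zt)-o['eef_pos'])*1000
h,e=f(267.5,109),f(265.5,443);print('hole',h.round(1),'eye',e.round(1),(h-e).round(1))
for p in((175,46),(360,46)):print(f(*p).round(1))
a=np.degrees(np.arctan2(h[1]-e[1],h[0]-e[0]));print('plate angle in tool',a)
```

```text
hole [50.   1.6  5.3] eye [-49.9   1.    5.6] [99.9  0.6 -0.3]
[ 65.1 -20.1   5.2]
[65.1 23.4  5.2]
plate angle in tool 0.3382859204188787
```

{"method": "carry_out", "body": {"targets": [[-0.2, 3, 0, 0, -1], [-0.2, 4.2, 0, 0, -1], [-0.2, 4.2, 0, 0, -1], [-0.2, 4.2, 0, 0, -1], [-0.2, 4.2, 0, 0, -1], [0, 3, 0, 0, -1], [0, 1.9, 0, 0, -1], [0, 0, 0, 7.9, -1], [0, 0, 0, 7.9, -1], [0, 0, 0, 7.8, -1], [0, 0, 0, 0, -1], [0, 0, 0, 0, -1]]}}

```text
t: 8.1
eef_pos: [0.5414, -0.0026, 0.2235]
tool_rot: [0.0, 0.986, -0.169, -0.001]
contact_force: [0.4, 0.3, -3.8]
gripper_width: 0.223
grasp_force: 59.4
```

Run:
```python
from h import *
go((.5413,-.0033,.145),-19.7)
```

```text
t 8.1 tcp [ 0.5414 -0.0026  0.2235] head -19.45 tilt [-0.0023 -0.0002] shift [0.03 0.06 7.85] yaw 0.25
```

{"method": "carry_out", "body": {"targets": [[0, 0, 3, 0.3, -1], [0, 0, 3, 0, -1], [0, 0, 3, 0, -1], [0, 0, 2, 0, -1], [0, 0, 0.3, 0, -1], [0, 0, 0, 0, -1], [0, 0, 0, 0, -1]]}}

```text
t: 8.8
eef_pos: [0.5431, -0.0025, 0.1128]
tool_rot: [-0.0, 0.985, -0.173, 0.001]
contact_force: [-0.1, 1.0, -3.4]
gripper_width: 0.222
grasp_force: 59.2
```

Run:
```python
from h import *
go((.5413,-.0033,.11),-19.7)
c=imaging.calibration('wrist');im=imaging.read_camera('wrist');np.save('w5.npy',im)
import pickle;pickle.dump(c,open('w5.pkl','wb'))
cv2.imwrite('pics/w5.png',cv2.resize(im[100:384,120:390,::-1],None,fx=2,fy=2,interpolation=cv2.INTER_CUBIC))
```

```text
t 8.8 tcp [ 0.5431 -0.0025  0.1128] head -19.92 tilt [0.0018 0.0002] shift [-0.14  0.13  0.28] yaw -0.22
```

View pics/w5.png

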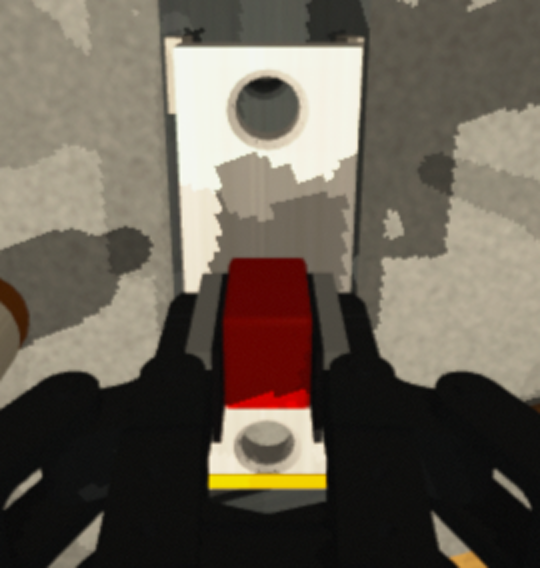

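Run:
```python
from h import *
for i in range(3):
    imaging.read_camera('wrist');go((.5415,-.0016,.11),-19.75)
im=np.load('w5.npy')[100:250,180:340]
im=(255*(im/255.)**.55).astype(np.uint8)
cv2.imwrite('pics/w5b.png',cv2.resize(im[:120,:,::-1],None,fx=5,fy=5,interpolation=cv2.INTER_CUBIC))
```

```text
t 8.9 tcp [ 0.5432 -0.0026  0.1131] head -19.94 tilt [0.0025 0.0001] shift [-0.19 -0.04  0.31] yaw -0.19
t 8.95 tcp [ 0.543  -0.0026  0.113 ] head -19.95 tilt [0.0022 0.0001] shift [-0.18 -0.04  0.3 ] yaw -0.2
t 9.0 tcp [ 0.5428 -0.0026  0.1128] head -19.95 tilt [0.0019 0.    ] shift [-0.16 -0.05  0.28] yaw -0.2
```

View pics/w5b.png

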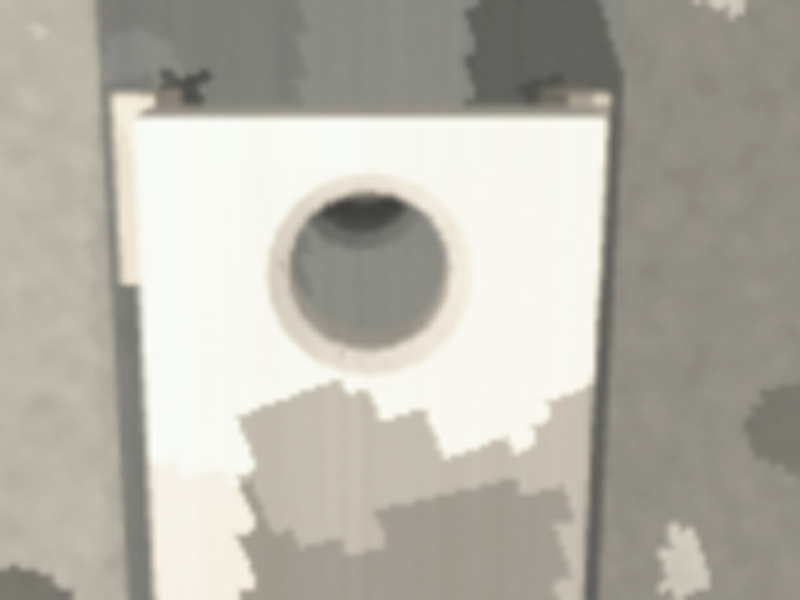

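Crop (5x, offset (180,100)): the plate-hole rim is centred at (368,273). Through it the die hole shows as a dark arc centred at x≈361, with its near rim at about y=240. The cheeks' outer edges are at x=110 and 612 (y≈95), the block edges at x=103 and 621 (y≈80), and the plate corners at (135,116) and (608,116). The plate sits slightly to the right.

Run:
```python
from h import *
import pickle
c=pickle.load(open('w5.pkl','rb'));o,r=pose();T=o['eef_pos']
f=lambda u,v,z:(r.inv().apply(onz(c,180+u/5,100+v/5,z)-T)*1000).round(1)[:2]
zp=T[2]-.0054
print('plate hole',f(368,273,zp),'corners',f(135,116,zp),f(608,116,zp))
print('die near rim',f(361,240,.03),'cheeks outer',f(110,95,.04),f(612,95,.04),'block',f(103,80,.03),f(621,80,.03))
print('left cheek near end',f(120,285,.04),'far end',f(110,93,.04), 'blk edge dir',f(97,5,.03),f(130,560,.03))
```

```text
plate hole [50.6  1.2] corners [ 65.6 -20.7] [65.6 23.7]
die near rim [38.8  0.3] cheeks outer [ 60.6 -33.7] [60.6 34.4] block [ 61.6 -36.2] [61.7 37.2]
left cheek near end [ 34.3 -33.7] far end [ 60.9 -33.7] blk edge dir [ 71.9 -36.5] [-11.8 -35.9]
```

{"method": "carry_out", "body": {"targets": [[-0.25, -0.1, 0, -0.2, -1], [0, 0, 0, 0, -1], [0, 0, 1, 0, -1], [0, 0, 1, 0, -1], [0, 0, 0.7, 0, -1], [0, 0, 0, 0, -1], [0, 0, 0, 0, -1]]}}

```text
t: 9.7
eef_pos: [0.5399, -0.0009, 0.0843]
tool_rot: [0.0, 0.985, -0.172, -0.0]
contact_force: [0.8, 0.0, -3.6]
gripper_width: 0.227
grasp_force: 59.4
```

Run:
```python
from h import *
go((.541,-.002,.085),-19.75);print(bot.get_obs()['contact_force'])
c=imaging.calibration('wrist');im=imaging.read_camera('wrist');np.save('w6.npy',im)
import pickle;pickle.dump(c,open('w6.pkl','wb'))
g=lambda b:(255*(im[b[1]:b[3],b[0]:b[2],::-1]/255.)**.55).astype(np.uint8)
A=cv2.resize(g((220,295,286,345)),(396*1,300),interpolation=cv2.INTER_CUBIC);B=cv2.resize(g((190,110,322,210)),(396,300),interpolation=cv2.INTER_CUBIC)
cv2.imwrite('pics/w6.png',np.hstack([A,B]))
```

```text
t 9.7 tcp [ 0.5399 -0.0009  0.0843] head -19.77 tilt [-0.0008 -0.    ] shift [ 0.14  0.07 -0.07] yaw -0.02
[ 0.77068868  0.02607181 -3.64945894]
```

View pics/w6.png

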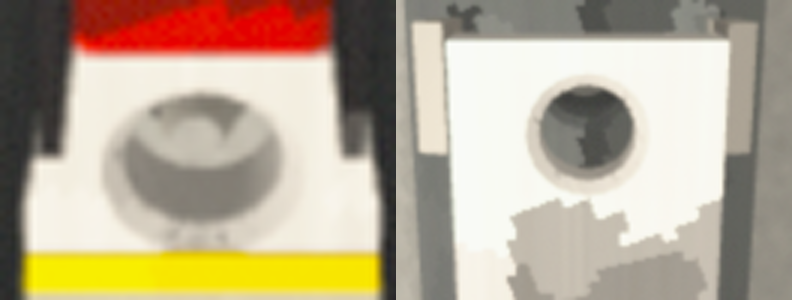

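Left crop (6x, offset (220,295)): the post tip is inside the eye at about (198,130), with the eye's inner rim at x 125–282, y 95–222. Right crop (3x, offset (190,110), x-396): cheeks at 17 and 360, plate at 50–332, hole rim (191,134), die arc centred at about 192. The plate is centred between the cheeks.

Run:
```python
from h import *
import pickle
c=pickle.load(open('w6.pkl','rb'));o,r=pose();T=o['eef_pos']
L=lambda u,v,z:(r.inv().apply(onz(c,220+u/6,295+v/6,z)-T)*1000).round(1)[:2]
Rr=lambda u,v,z:(r.inv().apply(onz(c,190+u/3,110+v/3,z)-T)*1000).round(1)[:2]
zp=T[2]-.0054
print('eye inner rim',L(203,95,zp),L(203,222,zp),'outer l/r',L(103,165,zp),L(300,165,zp),'inner l/r',L(125,160,zp),L(282,160,zp))
print('tip',L(198,130,.075),'tip far/near',L(198,112,.075),L(198,155,.075))
print('hole',Rr(191,134,zp),'cheek',Rr(17,25,.04),Rr(360,25,.04),'near ends',Rr(22,154,.04),Rr(354,154,.04),'far',Rr(17,22,.04),'plate',Rr(50,40,zp),Rr(332,40,zp))
im=np.load('w6.npy').mean(2).astype(int)
print(im[305:337,250:258].mean(1).round(0))
print('die col',im[130:175,252:256].mean(1).round(0))
```

```text
eye inner rim [-41.4   1.6] [-56.6   1.6] outer l/r [-49.6  -8.1] [-49.7  11.1] inner l/r [-49.  -6.] [-49.1   9.3]
tip [-49.1   1.2] tip far/near [-47.    1.2] [-52.2   1.2]
hole [50.2  1.5] cheek [ 63.4 -32.5] [63.4 34.8] near ends [ 37.5 -33. ] [37.5 35.1] far [ 64.  -32.5] plate [ 65.1 -20.5] [65.1 23.5]
[221. 226. 226. 225. 215. 165.  86.  71.  75.  92. 120. 133. 141. 145.
 147. 148. 142. 117.  75.  70.  70.  70.  70.  70.  70.  72.  92. 133.
 154. 147. 144. 132.]
die col [242. 242. 242. 239. 230. 208. 203. 186. 116.  59.  50.  42.  24.  21.
  21.  23.  25.  27.  29.  35.  38.  36.  36.  37.  38.  36.  31.  30.
  30.  31.  31.  34.  37.  38.  36.  44.  71.  90.  94. 117. 165. 193.
 196. 197. 208.]
```

{"method": "carry_out", "body": {"targets": [[0, -0.04, 0.4, 0, -1], [0, 0, 0.5, 0, -1], [0, 0, 0.5, 0, -1], [0, 0, 0.5, 0, -1], [0, 0, 0.5, 0, -1], [0, 0, 0.5, 0, -1], [0, 0, 0.4, 0, -1], [0, 0, 0.2, 0, -1], [0, 0, 0, 0, -1]]}}

```text
t: 10.65
eef_pos: [0.5401, -0.0005, 0.0494]
tool_rot: [0.0, 0.985, -0.172, -0.0]
contact_force: [0.1, -0.6, -2.7]
gripper_width: 0.222
grasp_force: 59.4
```

No contact on the way down; 4 mm to go.

{"method": "carry_out", "body": {"targets": [[0, 0, 0.2, 0, -1], [0, 0, 0.1, 0, -1], [0, 0, 0.05, 0, -1], [0, 0, 0.05, 0, -1], [0, 0, 0, 0, -1], [0, 0, 0, 0, -1]]}}

```text
t: 11.25
eef_pos: [0.5403, -0.0005, 0.0458]
tool_rot: [-0.0, 0.985, -0.172, 0.0]
contact_force: [0.3, -0.1, -3.4]
gripper_width: 0.22
grasp_force: 59.4
```

{"method": "carry_out", "body": {"targets": [[0, 0, 0.05, 0, -1], [0, 0, 0.05, 0, -1], [0, 0, 0, 0, -1], [0, 0, 0, 0, -1]]}}

```text
t: 11.65
eef_pos: [0.5404, -0.0005, 0.0454]
tool_rot: [0.0, 0.985, -0.172, 0.0]
contact_force: [-3.0, 0.1, 5.7]
gripper_width: 0.221
grasp_force: 60.6
```

The plate is seated: contact starts at the expected height (0.0454). Releasing and rising.

{"method": "carry_out", "body": {"targets": [[0, 0, 0, 0, -0.3], [0, 0, 0, 0, 0], [0, 0, 0, 0, 0.4], [0, 0, 0, 0, 0.4], [0, 0, -0.5, 0, 0.4], [0, 0, -2, 0, 0.4], [0, 0, -4, 0, 0.4], [0, 0, -4, 0, 0.6], [0, 0, -4, 0, 0.6], [0, 0, -4, 0, 0.6], [0, 0, -4, 0, 0.6], [0, 0, 0, 0, 0.6]]}}

```text
t: 12.85
eef_pos: [0.5434, -0.0, 0.2762]
tool_rot: [-0.001, 0.985, -0.172, 0.005]
contact_force: [0.6, 0.7, 0.1]
gripper_width: 0.8
grasp_force: 0.0
```

Run:
```python
from h import *
import pickle
c=imaging.calibration('wrist');go((.5526,-.311,.29),0)
im=imaging.read_camera('wrist');np.save('w7.npy',im);pickle.dump(c,open('w7.pkl','wb'))
o,r=pose();T=o['eef_pos']
# guide hole seen in plate top: white plate contour and dark hole
h=cv2.cvtColor(im,cv2.COLOR_RGB2HSV)
f=lambda p,z:(onz(c,*p,z)).round(4)
for nm,lo,hi,z in(('red',(0,170,60),(8,255,255),.072),('yel',(22,120,60),(35,255,255),.04),('white',(0,0,130),(180,60,255),.04)):
  for a,ce,bb,m in blobs(im,lo,hi,(150,60,370,330),60):
    p=f(ce,z);
    if abs(p[0]-.54)<.12 and abs(p[1])<.1:
      ys,xs=np.nonzero(m);rr=cv2.minAreaRect(np.c_[xs,ys].astype(np.float32));B=[f(q,z)[:2] for q in cv2.boxPoints(rr)]
      print(nm,a,ce,p,'sides',np.linalg.norm(B[0]-B[1]).round(4),np.linalg.norm(B[1]-B[2]).round(4),'ctr',np.mean(B,0).round(4),[b.tolist() for b in B])
```

```text
t 12.85 tcp [ 0.5434 -0.      0.2762] head -19.78 tilt [0.011  0.0006] shift [11.4  28.95 -1.39] yaw -19.78
red 392 [255.1 161.8] [ 0.5437 -0.0029  0.072 ] sides 0.0181 0.0268 ctr [ 0.5439 -0.0029] [[0.5596, 0.0011], [0.5535, -0.0159], [0.5282, -0.007], [0.5344, 0.0103]]
yel 122 [255.3 205.6] [0.4819 0.0189 0.04  ] sides 0.0416 0.0042 ctr [0.4821 0.0192] [[0.4911, 0.0381], [0.4771, -0.0011], [0.4731, 0.0003], [0.4872, 0.0395]]
white 31001 [256.  177.8] [0.5169 0.0054 0.04  ] sides 0.3569 0.247 ctr [0.4784 0.0145] [[0.3656, 0.2258], [0.6875, 0.0716], [0.6037, -0.1608], [0.257, -0.0787]]
white 2798 [255.  150.2] [ 0.5505 -0.0053  0.04  ] sides 0.0435 0.124 ctr [ 0.5436 -0.0035] [[0.6093, -0.0039], [0.5946, -0.0448], [0.4771, -0.0052], [0.4933, 0.04]]
white 129 [229.4 117. ] [0.5984 0.0099 0.04  ] sides 0.0059 0.0256 ctr [0.5982 0.0099] [[0.6112, 0.008], [0.6092, 0.0025], [0.5853, 0.0116], [0.5873, 0.0173]]
white 100 [281.2 117.1] [ 0.5774 -0.048   0.04  ] sides 0.0047 0.0256 ctr [ 0.5775 -0.0478] [[0.5905, -0.0496], [0.5889, -0.054], [0.5645, -0.0461], [0.5662, -0.0415]]
```

The plate lies flat at z=0.04: width measures 43.5 mm and the cheeks are symmetric. Now to the punch.

{"method": "carry_out", "body": {"targets": [[1.4, 3.6, -0.1, 0, 0.6], [1.4, 3.6, 0, 0, 0.6], [1.4, 3.6, 0, 0, 0.6], [1.4, 3.6, 0, 0, 0.6], [1.4, 3.6, 0, 0, 0.6], [1.4, 3.6, 0, 0, 0.6], [1.4, 3.6, 0, 0, 0.6], [1.4, 3.6, 0, 0, 0.6], [0, 0, 0, 0, 0.6], [0, 0, 0, 0, 0.6], [0, 0, 0, 0, 0.6]]}}

```text
t: 14.0
eef_pos: [0.5482, -0.3076, 0.2698]
tool_rot: [-0.001, 0.985, -0.171, -0.001]
contact_force: [0.6, 1.2, -0.9]
gripper_width: 0.804
grasp_force: 0.0
```

Run:
```python
from h import *
import pickle
c=imaging.calibration('wrist')
im=imaging.read_camera('wrist');np.save('w8.npy',im);pickle.dump(c,open('w8.pkl','wb'))
P={}
for nm,lo,hi in(('brass',(14,150,120),(28,255,255)),('blue',(105,150,90),(120,255,255))):
  for a,ce,bb,m in blobs(im,lo,hi,(150,60,370,330),60):
    if not(100<a<900): continue
    ys,xs=np.nonzero(m);(x,y),rad=cv2.minEnclosingCircle(np.c_[xs,ys].astype(np.float32))
    p=onz(c,*ce,.08);print(nm,a,ce,bb,p.round(4),rad,onz(c,x,y,.08).round(4));
    if abs(p[0]-.54)<.05 and abs(p[1]+.29)<.06:P[nm]=p
d=P['brass']-P['blue'];h=np.degrees(np.arctan2(d[1],d[0]));print('pitch',np.linalg.norm(d),'stand head',h)
go((P['brass'][0],P['brass'][1],.05),h)
```

```text
brass 267 [255.4 158.5] [247 150  18  18] [ 0.5526 -0.3129  0.08  ] 9.446807861328125 [ 0.5526 -0.3127  0.08  ]
blue 214 [249.1 197.5] [241 190  17  16] [ 0.5125 -0.2911  0.08  ] 8.381627082824707 [ 0.5125 -0.291   0.08  ]
pitch 0.045724475972964744 stand head -28.557975810707664
t 14.05 tcp [ 0.5485 -0.3074  0.2701] head -19.63 tilt [-0.0008  0.0013] shift [ 0.6   0.4  22.01] yaw 8.93
```

{"method": "carry_out", "body": {"targets": [[0.6, 0.3, 0, 0, 0.4], [0, 0, 3, 4.5, 0.4], [0, 0, 4, 4.4, 0.4], [0, 0, 4, 0, 0.4], [0, 0, 3, 0, 0.4], [0, 0, 1, 0, 0.4], [0, 0, 0, 0, 0.4], [0, 0, 0, 0, 0.4]]}}

```text
t: 14.85
eef_pos: [0.5541, -0.3146, 0.1224]
tool_rot: [0.0, 0.969, -0.247, 0.001]
contact_force: [-0.1, -0.6, 0.4]
gripper_width: 0.699
grasp_force: 0.0
```

Run:
```python
from h import *
c=imaging.calibration('wrist');im=imaging.read_camera('wrist');np.save('w9.npy',im)
go((.5526,-.3129,.051),-28.6);o,r=pose()
for a,ce,bb,m in blobs(im,(14,120,80),(28,255,255),(180,100,330,330),150):
  ys,xs=np.nonzero(m);(x,y),rad=cv2.minEnclosingCircle(np.c_[xs,ys].astype(np.float32))
  print(a,ce,bb,(r.inv().apply(onz(c,*ce,.082)-o['eef_pos'])*1000).round(1),(r.inv().apply(onz(c,x,y,.082)-o['eef_pos'])*1000).round(1),rad)
```

```text
t 14.9 tcp [ 0.5543 -0.3148  0.1228] head -28.66 tilt [ 0.0031 -0.0014] shift [-0.27 -0.08  7.18] yaw -0.06
1172 [250.6 215. ] [235 192  32  46] [ 3.5 -0.7 40.8] [ 3.9 -0.4 40.8] 22.852888107299805
```

Run:
```python
from h import *
im=np.load('w9.npy');c=imaging.calibration('wrist');o,r=pose()
f=lambda u,v,z:(r.inv().apply(onz(c,u,v,z)-o['eef_pos'])*1000).round(1)
print('back edge',f(250.8,238,.082),'l/r at wide row',f(235,222,.082),f(267,222,.082),'front edge at grip foot',f(250.8,192,.044))
```

```text
back edge [-12.7  -0.5  40.8] l/r at wide row [ -1.2 -10.7  40.8] [-1.2  9.9 40.8] front edge at grip foot [ 6.1 -0.7 78.8]
```

{"method": "carry_out", "body": {"targets": [[-0.28, -0.1, 0, 0, 0.4], [0, 0, 2, 0, 0.4], [0, 0, 2, 0, 0.4], [0, 0, 2, 0, 0.4], [0, 0, 1.1, 0, 0.4], [0, 0, 0, 0, 0.4], [0, 0, 0, 0, 0.4]]}}

```text
t: 15.6
eef_pos: [0.5515, -0.3123, 0.0507]
tool_rot: [0.0, 0.969, -0.248, 0.001]
contact_force: [0.3, 0.8, 0.4]
gripper_width: 0.697
grasp_force: 0.0
```

{"method": "carry_out", "body": {"targets": [[0, 0, 0, 0, 0], [0, 0, 0, 0, -0.3], [0, 0, 0, 0, -1], [0, 0, 0, 0, -1], [0, 0, 0, 0, -1], [0, 0, 0, 0, -1], [0, 0, 0, 0, -1], [0, 0, 0, 0, -1]], "force": 50}}

```text
t: 16.4
eef_pos: [0.5514, -0.3123, 0.0507]
tool_rot: [0.0, 0.969, -0.248, 0.001]
contact_force: [-2.1, -0.3, 5.5]
gripper_width: 0.221
grasp_force: 48.8
```

{"method": "carry_out", "body": {"targets": [[0, 0, -0.5, 0, -1], [0, 0, -1, 0, -1], [0, 0, -1.5, 0, -1], [0, 0, -2, 0, -1], [0, 0, -3, 0, -1], [0, 0, -4, 0, -1], [0, 0, -4, 0, -1], [0, 0, -4, 0, -1], [0, 0, -3, 0, -1], [0, 0, -1, 0, -1], [0, 0, 0, 0, -1], [0, 0, 0, 0, -1]]}}

```text
t: 17.6
eef_pos: [0.5501, -0.3116, 0.2883]
tool_rot: [-0.0, 0.969, -0.248, -0.001]
contact_force: [-0.2, -0.3, -1.5]
gripper_width: 0.214
grasp_force: 48.8
```

Run:
```python
from h import *
c=imaging.calibration('wrist');im=imaging.read_camera('wrist');np.save('w10.npy',im)
go((.5877,-.0175,.29),-19.77);o,r=pose();T=o['eef_pos'];print(o['contact_force'],o['grasp_force'])
f=lambda u,v,z:(r.inv().apply(onz(c,u,v,T[2]-z)-T)*1000).round(1)
for a,ce,bb,m in blobs(im,(14,120,60),(28,255,255),(200,160,310,340),80): print(a,ce,bb)
cam=np.array([81.9,1.3,-143.8])
E=c['extrinsics']
def proj(p):
    w=r.apply(np.array(p)/1000)+T;q=E[:3,:3]@w+E[:3,3];return np.round([c['cx']+c['fx']*q[0]/-q[2],c['cy']-c['fy']*q[1]/-q[2]],1)
print('expected grip top',proj((0,0,-31)),'collar front',proj((12,0,7)),'foot',proj((0,0,47)), 'foot front',proj((6,0,44)))
g=im[:,240:272].mean(2).astype(int)
print(g[120:330:3,::4])
```

```text
t 17.65 tcp [ 0.5499 -0.3115  0.2877] head -28.66 tilt [-0.0031  0.0014] shift [-10.78 -27.61  -0.2 ] yaw -8.89
[-0.86259957 -0.4704609  -0.35822756] 48.80541443824768
2777 [253.2 268.8] [232 229  44  78]
1484 [255.6 326. ] [224 303  59  37]
expected grip top [250.8 289.1] collar front [251.3 225.6] foot [251.6 216.4] foot front [251.6 209.7]
[[ 58  60  63  62  56  63  65  85]
 [ 36  35  37  38  36  37  37  43]
 [ 20  20  20  20  24  22  23  21]
 [ 57  53  53  55  58  57  55  52]
 [ 58  55  54  55  59  57  55  52]
 [ 58  55  54  55  59  58  55  51]
 [ 58  55  53  55  59  56  54  52]
 [ 57  55  54  55  59  57  55  52]
 [ 57  55  46  47  50  56  55  51]
 [ 57  55  46  44  44  52  54  52]
 [ 57  51  21  39  24  46  54  52]
 [ 58  53  16  12  13  52  54  52]
 [ 57  52  37  21  34  57  54  51]
 [ 59  53  54  54  59  57  54  51]
 [ 59  52  55  57  59  57  54  52]
 [ 57  52  54  56  59  58  55  51]
 [ 59  51  54  57  59  57  51  35]
 [ 59  53  54  56  60  49  28  26]
 [ 59  52  55  56  36  29  28  28]
 [ 49  49  64  99  50  30  28  28]
 [ 50  51 112  34  52  52  28  28]
 [ 48  93  29  29  3
[... 995 characters left out ...]
 [ 50  57  60  57  57  59  56  48]
 [ 59  56  56  54  56  57  58  55]
 [ 57  55  55  54  55  56  57  58]
 [ 55  55  54  56  56  55  57  57]
 [ 56  55  55  56  55  57  58  56]
 [ 54  53  56  56  56  56  56  55]
 [ 53  55  55  56  56  57  55  55]
 [ 53  54  55  56  58  57  55  54]
 [ 54  56  54  56  56  54  55  54]
 [ 54  54  56  56  54  55  55  54]
 [ 56  55  80  55  65 113  57 112]
 [128 118 122  93 116 117 119 135]
 [135 138 134 127 130 135 140 143]
 [136 137 134 137 133 143 138 137]
 [136 138 136 140 140 137 137 138]
 [138 141 140 135 137 137 139 139]
 [142 136 135 137 140 141 136 136]
 [134 137 138 141 137 137 137 136]
 [139 141 140 136 138 137 140 143]
 [142 137 139 139 140 143 143 147]]
```

Run:
```python
from h import *
im=np.load('w10.npy');c=imaging.calibration('wrist');o,r=pose();T=o['eef_pos'];E=c['extrinsics']
f=lambda u,v,z:(r.inv().apply(onz(c,u,v,T[2]-z)-T)*1000).round(1)
print(im[224:232,252],im[262:276:2,252].tolist(),im[292:312:2,252].tolist())
print('foot front',f(253,229.5,.0067),'top front',f(253,268,-.0313),'top back',f(253,300.5,-.0313))
m=cv2.inRange(cv2.cvtColor(im,cv2.COLOR_RGB2HSV),(14,120,60),(28,255,255))
for v in(235,245,255,265,275,285,290): 
    x=np.nonzero(m[v,215:295])[0]+215;print(v,x.min(),x.max())
```

```text
[[66 62 53]
 [72 66 57]
 [67 62 52]
 [67 62 52]
 [71 61 47]
 [77 58 28]
 [80 56 12]
 [79 54  8]] [[82, 56, 12], [82, 55, 9], [84, 56, 11], [98, 66, 14], [96, 64, 11], [92, 63, 14], [90, 60, 12]] [[94, 64, 13], [94, 64, 12], [93, 64, 13], [94, 64, 13], [92, 62, 11], [116, 79, 13], [188, 131, 23], [173, 136, 74], [148, 142, 122], [147, 138, 120]]
foot front [10.   0.9  6.7] top front [ 10.8   0.9 -31.3] top back [ -5.3   0.9 -31.3]
235 240 267
245 236 270
255 235 271
265 234 272
275 233 273
285 232 275
290 232 274
```

{"method": "carry_out", "body": {"targets": [[-1, -2.6, 0, 0, -1], [-1.5, -4, 0, 0, -1], [-1.6, -4, 0, 0, -1], [-1.6, -4, 0, 0, -1], [-1.6, -4, 0, 0, -1], [-1.6, -4, 0, 0, -1], [-1.1, -3, 0, 0, -1], [-0.8, -2, 0, 0, -1], [0, 0, 0, -4.5, -1], [0, 0, 0, -4.4, -1], [0, 0, 0, 0, -1], [0, 0, 0, 0, -1]]}}

```text
t: 18.85
eef_pos: [0.5879, -0.0183, 0.2883]
tool_rot: [0.0, 0.985, -0.173, -0.001]
contact_force: [-0.0, -0.2, -1.6]
gripper_width: 0.216
grasp_force: 48.9
```

{"method": "carry_out", "body": {"targets": [[0, 0, 4, 0, -1], [0, 0, 4, 0, -1], [0, 0, 3, 0, -1], [0, 0, 2, 0, -1], [0, 0, 1, 0, -1], [0, 0, 0, 0, -1], [0, 0, 0, 0, -1], [0, 0, 0, 0, -1]]}}

```text
t: 19.65
eef_pos: [0.5896, -0.018, 0.1512]
tool_rot: [-0.0, 0.985, -0.172, 0.001]
contact_force: [-0.2, -0.4, -1.4]
gripper_width: 0.217
grasp_force: 48.9
```

Run:
```python
from h import *
import pickle
c=imaging.calibration('wrist');im=imaging.read_camera('wrist');np.save('w11.npy',im);pickle.dump(c,open('w11.pkl','wb'))
go((.5872,-.0176,.11),-19.77);o,r=pose();T=o['eef_pos']
f=lambda u,v,z:(r.inv().apply(onz(c,u,v,z)-T)*1000).round(1)[:2]
for nm,lo,hi,z,amin in(('white',(0,0,150),(180,60,255),.04,40),('red',(0,170,60),(8,255,255),.072,40),('yel',(22,150,60),(35,255,255),.04,20)):
  for a,ce,bb,m in blobs(im,lo,hi,(140,60,370,330),amin):
    p=f(*ce,z)
    if abs(p[1])>50: continue
    ys,xs=np.nonzero(m);rr=cv2.minAreaRect(np.c_[xs,ys].astype(np.float32));print(nm,a,bb,p,[f(*q,z).tolist() for q in cv2.boxPoints(rr)])
```

```text
t 19.7 tcp [ 0.5895 -0.018   0.1511] head -19.79 tilt [0.0025 0.    ] shift [-0.24  0.04  4.11] yaw -0.02
white 14429 [140  60 230  82] [75.7 -1. ] [[100.3, -84.3], [100.2, 88.7], [38.9, 95.8], [39.0, -91.3]]
white 2330 [228 172  52  65] [-10.7   0.8] [[12.7, -20.0], [12.7, 23.0], [-47.1, 24.5], [-47.1, -21.6]]
white 208 [214 174   8  29] [ -1.4 -29.3] [[11.0, -31.9], [11.0, -26.0], [-14.3, -26.8], [-14.3, -32.9]]
white 189 [286 174   8  29] [-1.3 32.4] [[-14.3, 29.5], [11.2, 29.8], [10.9, 35.3], [-14.6, 35.1]]
white 711 [226 308  55  22] [-141.5    3.1] [[-125.6, -25.6], [-125.6, 27.5], [-151.1, 28.1], [-151.1, -26.3]]
yel 27 [232 296   6   6] [-115.1  -17.2] [[-111.6, -19.4], [-111.6, -14.6], [-117.3, -14.7], [-117.3, -19.5]]
yel 24 [269 296   6   6] [-115.2   19.5] [[-116.2, 16.5], [-111.6, 20.3], [-115.0, 23.3], [-119.7, 19.5]]
```

{"method": "carry_out", "body": {"targets": [[-0.23, 0.04, 1, 0, -1], [0, 0, 2, 0, -1], [0, 0, 1.8, 0, -1], [0, 0, 0.9, 0, -1], [0, 0, 0, 0, -1], [0, 0, 0, 0, -1], [0, 0, 0, 0, -1], [0, 0, 0, 0, -1]]}}

```text
t: 20.5
eef_pos: [0.5869, -0.0176, 0.0936]
tool_rot: [-0.0, 0.985, -0.172, 0.001]
contact_force: [-0.3, 0.3, -1.6]
gripper_width: 0.219
grasp_force: 48.9
```

Run:
```python
from h import *
import pickle
c=imaging.calibration('wrist');im=imaging.read_camera('wrist');np.save('w12.npy',im);pickle.dump(c,open('w12.pkl','wb'))
go((.5872,-.0176,.0507),-19.77);o,r=pose();T=o['eef_pos']
f=lambda u,v,z:(r.inv().apply(onz(c,u,v,z)-T)*1000).round(1)[:2]
for a,ce,bb,m in blobs(im,(0,0,150),(180,60,255),(140,60,370,330),100):
    ys,xs=np.nonzero(m);rr=cv2.minAreaRect(np.c_[xs,ys].astype(np.float32));print(a,bb,[f(*q,.04).tolist() for q in cv2.boxPoints(rr)])
g=im.mean(2).astype(int);print(g[196:232:2,228:280:3])
```

```text
t 20.55 tcp [ 0.5868 -0.0177  0.0935] head -19.78 tilt [0.0015 0.    ] shift [ 0.03 -0.02  4.28] yaw -0.01
16604 [140  60 230  90] [[96.3, -65.0], [96.3, 68.9], [43.7, 75.0], [43.7, -71.1]]
5323 [313 167  57 126] [[31.8, 40.0], [31.8, 76.4], [-64.3, 87.6], [-64.3, 45.8]]
4548 [140 181  56  94] [[22.4, -73.5], [22.4, -37.2], [-48.7, -41.4], [-48.6, -81.6]]
1966 [220 191  66  46] [[15.4, -21.0], [15.4, 22.3], [-17.9, 23.4], [-17.9, -22.1]]
300 [203 193  10  36] [[14.0, -32.9], [14.2, -27.3], [-11.7, -27.3], [-12.0, -33.1]]
159 [294 207   9  22] [[3.9, 28.8], [3.9, 34.2], [-11.7, 35.0], [-11.7, 29.4]]
428 [225 298  51  32] [[-69.6, -20.1], [-69.6, 17.5], [-98.5, 18.1], [-98.4, -21.0]]
[[216 219 216 214 216 217 220 220 236 236 235 235 229 203 148 138 142 142]
 [216 217 216 213 214 215 215 209 215 221 229 215 146 140 140 139 142 142]
 [215 217 215 212 213 211 158 150 105 123 180 124 137 140 139 138 142 142]
 [215 218 215 211 213 151  71  21  23  21  28  83 124 140 140 138 141 142]
 [215 217 215 211 197  77  20  20  20  20  20  33  99 139 139 138 141 142]
 [215 216 215 211 147  39  20  20 
[... 241 characters left out ...]
108 116 183 228 233 233]
 [214 217 226 225 130  91  60  59  61  61  59  71 169 216 232 232 233 234]
 [214 221 234 232 170 128  69  59  61  62  60  69 203 227 232 232 233 234]
 [221 234 235 232 206 159  68  59  60  63  60  65 203 232 232 231 233 234]
 [235 235 234 232 231 161  68  60  61  63  60  60 213 232 232 231 232 233]
 [235 234 235 232 232 203  67  59  60  59  59  59 226 232 232 232 233 233]
 [235 234 234 232 231 136  59  62  65  65  61  60 182 232 232 231 233 233]
 [235 234 234 232 160  63  68  70  67  67  69  67  66 192 232 231 232 233]
 [235 234 234 208  63  68  68  67  65  65  67  68  68  73 220 231 233 234]
 [235 234 228  72  70  67  63  57  55  54  58  67  69  71 100 229 232 233]]
```

The punch is aligned with the hole to within about 0.5 mm, so I'm lowering it.

{"method": "carry_out", "body": {"targets": [[0.03, 0, 0.3, 0, -1], [0, 0, 0.4, 0, -1], [0, 0, 0.4, 0, -1], [0, 0, 0.4, 0, -1], [0, 0, 0.4, 0, -1], [0, 0, 0, 0, -1]]}}

```text
t: 21.15
eef_pos: [0.586, -0.0177, 0.0729]
tool_rot: [0.0, 0.985, -0.172, -0.001]
contact_force: [-0.5, 0.6, -0.6]
gripper_width: 0.214
grasp_force: 48.9
```

{"method": "carry_out", "body": {"targets": [[0.06, 0, 0.2, 0, -1], [0, 0, 0.4, 0, -1], [0, 0, 0.4, 0, -1], [0, 0, 0.4, 0, -1], [0, 0, 0.4, 0, -1], [0, 0, 0.2, 0, -1], [0, 0, 0, 0, -1]]}}

```text
t: 21.85
eef_pos: [0.5869, -0.018, 0.0533]
tool_rot: [0.0, 0.985, -0.172, -0.0]
contact_force: [-0.2, -0.1, -0.9]
gripper_width: 0.22
grasp_force: 48.9
```

{"method": "carry_out", "body": {"targets": [[0, 0, 0.1, 0, -1], [0, 0, 0.1, 0, -1], [0, 0, 0.05, 0, -1], [0, 0, 0, 0, -1], [0, 0, 0, 0, -1]]}}

```text
t: 22.35
eef_pos: [0.5871, -0.0179, 0.0513]
tool_rot: [-0.0, 0.985, -0.172, 0.0]
contact_force: [-0.2, -0.3, -1.7]
gripper_width: 0.22
grasp_force: 48.9
```

{"method": "carry_out", "body": {"targets": [[0, 0, 0.05, 0, -1], [0, 0, 0.05, 0, -1], [0, 0, 0, 0, -1], [0, 0, 0, 0, -1]]}}

```text
t: 22.75
eef_pos: [0.5873, -0.0179, 0.0507]
tool_rot: [-0.0, 0.985, -0.172, 0.0]
contact_force: [-2.3, 1.0, 5.3]
gripper_width: 0.218
grasp_force: 49.4
```

The collar is in contact at the expected height. Release and retreat.

{"method": "carry_out", "body": {"targets": [[0, 0, 0, 0, -0.3], [0, 0, 0, 0, 0], [0, 0, 0, 0, 0.3], [0, 0, 0, 0, 0.3], [0, 0, 0, 0, 0.3], [0, 0, -1, 0, 0.3], [0, 0, -3, 0, 0.3], [0, 0, -4, 0, 0.3], [0, 0, -4, 0, 0.3], [0, 0, -4, 0, 0.3], [0, 0, -4, 0, 0.3], [0, 0, 0, 0, 0.3]]}}

```text
t: 23.95
eef_pos: [0.5905, -0.0176, 0.2575]
tool_rot: [-0.001, 0.985, -0.172, 0.006]
contact_force: [-0.2, 0.1, -0.1]
gripper_width: 0.647
grasp_force: 0.0
```

Run:
```python
from h import *
c=imaging.calibration('wrist');im=imaging.read_camera('wrist');o,r=pose();T=o['eef_pos'];print(T,o['contact_force'])
f=lambda u,v,z:(r.inv().apply(onz(c,u,v,z)-T)*1000).round(1)[:2]
for nm,lo,hi,z in(('white',(0,0,140),(180,60,255),.04),('red',(0,170,60),(8,255,255),.072),('brass',(14,130,60),(28,255,255),.082)):
  for a,ce,bb,m in blobs(im,lo,hi,(180,60,340,300),80):
    if a>6000: continue
    ys,xs=np.nonzero(m);rr=cv2.minAreaRect(np.c_[xs,ys].astype(np.float32));print(nm,a,bb,f(*ce,z),[f(*q,z).tolist() for q in cv2.boxPoints(rr)])
t0=np.load('top0.npy').astype(int);t=imaging.read_camera('top').astype(int)
s0=np.load('side0.npy').astype(int);s=imaging.read_camera('side');np.save('side1.npy',s)
cs=imaging.calibration('side')
for a,ce,bb,m in blobs(s,(14,120,90),(28,255,255),(150,100,330,290),30): print('side brass',a,ce,bb)
def pj(p):
    q=cs['extrinsics'][:3,:3]@p+cs['extrinsics'][:3,3];return np.round([cs['cx']+cs['fx']*q[0]/-q[2],cs['cy']-cs['fy']*q[1]/-q[2]],1)
print('expected side grip top/foot',pj(np.array([.5875,-.0175,.082])),pj(np.array([.5875,-.0175,.044])))
```

```text
[ 0.58895412 -0.01778436  0.25428154] [ 0.09035063  0.11332619 -0.51978331]
white 125 [226 151   6  22] [ -1.1 -28.8] [[11.2, -31.5], [11.2, -25.7], [-14.2, -26.2], [-14.2, -32.2]]
white 2205 [236 150  38  97] [-46.4   0.8] [[12.4, -19.8], [12.4, 23.4], [-112.8, 25.8], [-112.9, -22.0]]
white 116 [286 292  27   8] [-190.4   67.4] [[-182.5, 44.8], [-182.5, 80.1], [-193.7, 80.7], [-193.8, 45.1]]
red 429 [247 194  17  27] [-46.7   2. ] [[-30.8, -6.6], [-30.8, 11.2], [-62.3, 11.5], [-62.3, -6.8]]
brass 353 [247 155  18  24] [2.8 2.4] [[15.4, -6.1], [15.4, 11.6], [-9.4, 11.8], [-9.4, -6.3]]
side brass 1753 [302.  142.8] [268 101  62  91]
side brass 1694 [195.6 119.9] [150 102 100  36]
side brass 361 [307.2 191.8] [293 170  29  44]
side brass 82 [257.3 179.7] [254 173   7  15]
side brass 1622 [159.4 253.1] [150 183  30 107]
side brass 104 [191.9 219.6] [187 210  12  21]
side brass 33 [226.9 213. ] [222 210  11   6]
expected side grip top/foot [257.3 173.8] [257.1 185.2]
```

```bash
python3 -c "
from station import bot
print(bot.hand_in())"
```

```text
the job is handed in; nothing more can be done
None
```

The guide plate lies flat over the post between the cheeks, the brass-gripped punch sits in the die with its collar on the plate, and the job was handed in at about 24 s of the 64 s allowed; the last camera check found both where they should be, but I did not re-measure the other bench items.

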